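# Press the paint pot lids home, smallest first

## Robot

A 6-joint arm with a two-finger parallel gripper is mounted at the origin on the work surface. World frame = base frame: x ahead of the robot, y to its left, z up, the work surface at z = 0. Lengths are in m, angles in rad, forces in N, time in s.
With the tool pointing down it reaches from about 0.375 to 0.975 m from the base axis. Payload 3.8 kg.
Tool frame: the origin (TCP) lies midway between the tips of the shut fingers; the grasp point (between the pads) lies 19 mm behind it; z points along the fingers, y is the line along which they close (so a half turn about z gives the same grasp; the last joint's range is limited). The gripper opens to 85 mm and grips with 20 to 120 N. Pads are 22 mm wide; open, the fingers measure 114 mm over their backs; the gripper's body (76 mm by 85 mm) begins 54 mm behind the grasp point. The pads swing forward as they close: fully open they stand 13 mm farther back than shut.
Start: joints at [1.13, 0.264, 1.604, -0, 1.274, -0.037], TCP at [0.265, 0.621, 0.231] pointing down, gripper open.
Joint ranges: [-2.63, 2.63], [-0.94, 2.18], [0.31, 2.57], [-1.31, 4.45], [0, 2.66], [-2.55, 2.55]. Speed limits (rad/s): [2.57, 2.57, 3.14, 3.14, 3.14, 3.14].

## Interface

Orientations are given as a rotation vector (axis times angle).
In Python, from workcell import bot gives the robot as it stands.
- The arm moves only by the tool step_arm, never from a script. Its argument "motion" is a list of rows, each a list of 5 numbers: the finger opening in cm, from 0 to 8.54, then the shift along the tool's x, y, z in cm, then the turn about the tool's z in degrees. In form: [[claw, dx, dy, dz, twist], ...]. A call has 1 to 20 rows; each row is the pose to reach, as a shift and turn from the pose commanded when the call began, along the tool's axes at that moment; what a row does not reach only later rows make up. A row lasts 1/10 s, in which the tool goes at most 50 mm and 8.59 degrees, less where a joint would pass 70% of its speed; a pose out of reach is approached as far as the arm can. A call with a gripper value outside its range is refused whole. The fingers move at their own pace and stop on an object; "force" is the grip in N (left out, the last holds). Time passes only in rows, so rows that repeat a pose let the fingers close. It gives the time, the measured TCP pose, the force, the opening and the grip force at its end, in the units of the state.
- bot.read_state(): the state, without advancing time (a new reading comes with each control period).
- bot.read_camera(name): name is "scene" or "top" or "wrist"; returns (picture, depth): 480x640x3 uint8, red, green, blue; 480x640 float32, m along the optical axis (not along the pixel's ray), 0 where there is no reading.
- bot.calibration(name): a dict with "mtx" (3x3 intrinsics, pixels), "k1" (the pictures are not rectified: a ray, as slopes to the right and down, at radius r is drawn at 1 + k1 r^2 times it, then the intrinsics apply), "origin" and "orientation" of the camera in the world; the wrist camera has in their place "T_tool_cam" (4x4, takes a point from camera to tool coordinates, whose origin is the TCP and whose axes are the flange's). Camera axes: x right, y up, looking along -z (the intrinsics and any distortion apply to the point x, -y, -z); pixel columns grow to the right and rows downward; lengths in m; the calibration is good to about 2 mm. A picture is of the moment at which its call begins: read the wrist's pose just before it. calibration takes no time and is no camera call.
- bot.finish_job(): hands the job in; it is judged then, once.
The state is a dict: "time": time; "q": joint angles; "joint_vel": joint speeds; "joint_torque": joint torques, N m; "tool_pos": TCP position; "tcp_rot": TCP orientation; "wrist_force": force on the tool from outside, world axes, zero at the start; "torque": the same for the moment, N m; "width": opening from 0.0 (shut) to 1.0 (fully open); "grip_force": force on a finger pad.
Only numpy, scipy, OpenCV 4.12 (cv2) and the standard library are available. Lean on these libraries where they do the work, as an engineer would, in place of code of your own. Each camera call takes 0.05 s, during which the arm holds its last target. There are 200 camera calls.

## Task

Close the three paint pots on the studio table by pressing each raised lid fully home with a light push of the fingertips on its top: first the small pot (it dries out soonest), then the medium one, and the large one last. Be gentle, and do not pick up, tip or shift the pots: they stay standing where they are. Leave the brush jar, paint tube and water bottle alone.

Things in the scene. Friction and masses are not known exactly. Their poses are not given: they have to be found in the camera images.
- pot_small: the small paint pot: loose, upright, round white plastic tub 44 mm across with a paper band; its press-on lid is a grey rim 44 mm across and 12 mm thick with a dark soft rubber push centre 32 mm across that stands 8 mm above the rim. The push centre's top is 58 mm above the pot's underside with the lid fully raised, 50 mm with it home and let go. Origin: centre of its underside; z up.
- top_small (a point): centre of the flat top of the small lid's rubber push centre, the spot to press; it goes down with the lid, and under a push it also gives about 1 mm for each 2 N and springs back (flush with the rim at 16 N, hard after that)
- lid_small (a joint): how far the rim of the small lid has gone down: 0 = standing 8 mm proud of the pot's shoulder (a white neck shows in the gap), 0.008 m = fully home on it, a firm stop. It starts 6 to 8 mm proud, slides straight down against a drag of about 2.5 N (pushed slowly, more than 5 N in all is felt only once it is home) and stays where it is left
- pot_medium: the medium paint pot: loose, upright, round white plastic tub 60 mm across with a paper band; its press-on lid is a grey rim 60 mm across and 12 mm thick with a dark soft rubber push centre 48 mm across that stands 8 mm above the rim. The push centre's top is 74 mm above the pot's underside with the lid fully raised, 66 mm with it home and let go. Origin: centre of its underside; z up.
- top_medium (a point): centre of the flat top of the medium lid's rubber push centre, the spot to press; it goes down with the lid, and under a push it also gives about 1 mm for each 2 N and springs back (flush with the rim at 16 N, hard after that)
- lid_medium (a joint): how far the rim of the medium lid has gone down: 0 = standing 8 mm proud of the pot's shoulder (a white neck shows in the gap), 0.008 m = fully home on it, a firm stop. It starts 6 to 8 mm proud, slides straight down against a drag of about 2.5 N (pushed slowly, more than 5 N in all is felt only once it is home) and stays where it is left
- pot_large: the large paint pot: loose, upright, round white plastic tub 78 mm across with a paper band; its press-on lid is a grey rim 78 mm across and 12 mm thick with a dark soft rubber push centre 66 mm across that stands 8 mm above the rim. The push centre's top is 94 mm above the pot's underside with the lid fully raised, 86 mm with it home and let go. Origin: centre of its underside; z up.
- top_large (a point): centre of the flat top of the large lid's rubber push centre, the spot to press; it goes down with the lid, and under a push it also gives about 1 mm for each 2 N and springs back (flush with the rim at 16 N, hard after that)
- lid_large (a joint): how far the rim of the large lid has gone down: 0 = standing 8 mm proud of the pot's shoulder (a white neck shows in the gap), 0.008 m = fully home on it, a firm stop. It starts 6 to 8 mm proud, slides straight down against a drag of about 2.5 N (pushed slowly, more than 5 N in all is felt only once it is home) and stays where it is left
- brush_jar: bystander: glass jar 72 mm across, 90 mm tall, with brushes standing in it to about 250 mm, leaning out to about 60 mm from its axis; origin at the centre of its underside
- paint_tube: bystander: lying white paint tube with a black cap, about 135 x 34 x 26 mm, long axis its x; origin under its middle
- water_bottle: bystander: upright clear bottle 64 mm across, 200 mm tall; origin at the centre of its underside
There are look-alikes about, which are no part of the job. What is shaped like the pot_small but purple is not meant.

How it is judged:
On the way, in this order (a step that is already met when the one before it is completed fails the run):
1. the small pot's lid is pressed home while the other two lids are still raised (value of joint lid_small above 0.006 m and value of joint each of lid_medium, lid_large below 0.004 m), for 0.1 s.
2. then the medium pot's lid, with the large one still raised (value of joint lid_medium above 0.006 m and value of joint lid_large below 0.004 m), for 0.1 s.
3. last the large pot's lid (value of joint lid_large above 0.006 m), for 0.1 s.
At the end, for the whole second after the job is handed in: all three lids are within 2 mm of fully home, the pots stand upright (within 0.06 rad) and at rest on the table within 30 mm of where they began, and the bystanders are within 20 mm of where they began (value of joint each of lid_small, lid_medium, lid_large above 0.006 m and angle between each of pot_small, pot_medium, pot_large's own z axis and vertical below 0.06 rad and height (world z) of each of pot_small, pot_medium, pot_large below 0.006 m and distance of each of pot_small, pot_medium, pot_large from where it was at the start of the episode below 0.03 m and linear speed of each of pot_small, pot_medium, pot_large below 0.02 m/s and distance of each of brush_jar, paint_tube, water_bottle from where it was at the start of the episode below 0.02 m); the robot touches nothing.
It fails at once if a pot is lifted more than 10 mm off the table (height (world z) of any of pot_small, pot_medium, pot_large above 0.01 m).
It fails at once if a pot is tipped by more than 0.25 rad (angle between any of pot_small, pot_medium, pot_large's own z axis and vertical above 0.25 rad).
It fails at once if a pot is shifted by more than 30 mm (distance of any of pot_small, pot_medium, pot_large from where it was at the start of the episode above 0.03 m).
It fails at once if a pot or its lid is pushed or squeezed with more than 25 N (contact force between any of the fingers, the arm and pot_small above 25 N or contact force between any of the fingers, the arm and pot_medium above 25 N or contact force between any of the fingers, the arm and pot_large above 25 N).
It fails at once if a bystander is moved by more than 20 mm (distance of any of brush_jar, paint_tube, water_bottle from where it was at the start of the episode above 0.02 m).
It also fails if it takes over 46 s, if anything falls off the work surface, if the arm or the gripper's body presses on something with over 40 N, if the wrist force passes 120 N, or if a joint passes its speed limit or range.

## Working session

There is one attempt and no reset: what is moved stays moved. The work goes in short steps, Python scripts to look and compute and a tool call to move; the robot and the scene stay as the last step left them, time stands still between calls to the robot, and variables do not carry over. Pictures are saved under pics/ and viewed, at most 10 in all, crops included, and the job is handed in when it is done.

Besides the shell and the picture viewer there is one more tool, called after ">>>" as name(argument=value, ...) on one line, values as JSON. step_arm: Moves the arm, as the interface text tells. Its arguments: {"type":"object","properties":{"motion":{"type":"array","items":{"type":"array","items":{"type":"number"}}},"force":{"type":"number"}},"required":["motion"]}

```bash
mkdir -p pics; cat > h.py <<'E'
import numpy as np, cv2
from workcell import bot
def snap(n,f):
    im,d=bot.read_camera(n); cv2.imwrite(f'pics/{f}.png',im[:,:,::-1]); np.savez(f'pics/{f}.npz',im=im,d=d); return im,d
def rays(c,uv):
    uv=np.asarray(uv,float).reshape(-1,2); K=np.array(c['mtx']); p=(uv-K[:2,2])/[K[0,0],K[1,1]]
    q=p.copy()
    for _ in range(20): q=p/(1+c['k1']*(q**2).sum(1,keepdims=True))
    return np.c_[q[:,0],-q[:,1],-np.ones(len(q))]
def pose(c):
    o=np.array(c['orientation'],float)
    R=o if o.shape==(3,3) else cv2.Rodrigues(o)[0]
    return R,np.array(c['origin'],float)
def onplane(c,uv,z):
    R,t=pose(c); r=rays(c,uv)@R.T; return t+r*((z-t[2])/r[:,2:])
def atdepth(c,uv,d):
    R,t=pose(c); return t+(rays(c,uv)*np.reshape(d,(-1,1)))@R.T
E
python3 - <<'E'
from h import *
for n in('top','scene'):
    snap(n,n+'0'); print(n,bot.calibration(n))
s=bot.read_state(); print(s)
E
```

```text
top {'mtx': array([[496.17775977,   0.        , 322.60697939],
       [  0.        , 496.17775977, 243.48805465],
       [  0.        ,   0.        ,   1.        ]]), 'k1': 0.04615562656942728, 'origin': array([ 0.32664019, -0.0028357 ,  1.17833285]), 'orientation': array([ 0.11747364, -0.12276872, -1.56083748])}
scene {'mtx': array([[601.53575821,   0.        , 309.3249557 ],
       [  0.        , 601.53575821, 244.93908037],
       [  0.        ,   0.        ,   1.        ]]), 'k1': -0.006247234460566065, 'origin': array([0.95966689, 0.6854253 , 1.02722908]), 'orientation': array([0.27808169, 0.90713038, 2.42830155])}
{'time': 0.1, 'q': array([ 1.13009983e+00,  2.64702529e-01,  1.60520635e+00, -1.79663414e-05,
        1.27371829e+00, -3.69448233e-02]), 'joint_vel': array([-1.57147834e-04, -2.16817978e-03, -2.89601582e-03, -1.76345726e-05,
       -1.03612225e-03, -9.53936189e-04]), 'joint_torque': array([ 1.76732679e-03, -5.16702533e+01, -3.68592095e+01,  3.90362209e-05,
        6.28344569e-03, -5.62116700e-07]), 'tool_pos': array([0.26494559, 0.62012243, 0.23008667]), 'tcp_rot': array([-0.62981108, -3.07733876,  0.00311102]), 'wrist_force': array([-0.76761509,  0.52194285, -0.38722287]), 'torque': array([-0.04234273,  0.01578402, -0.01281202]), 'grip_force': 0.0, 'width': 0.9957263759684626}
```

View pics/top0.png

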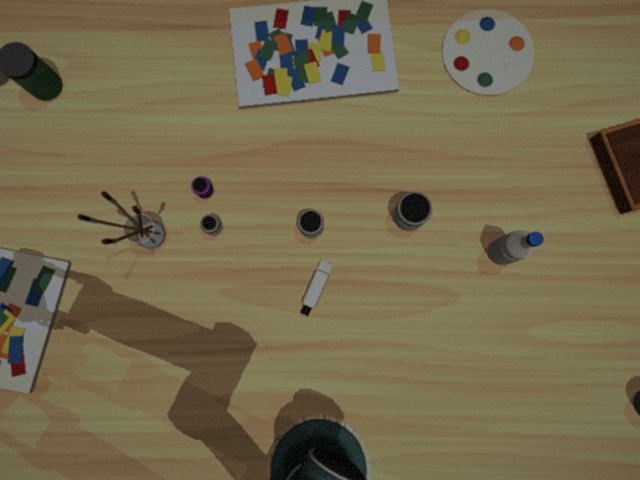

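View pics/scene0.png

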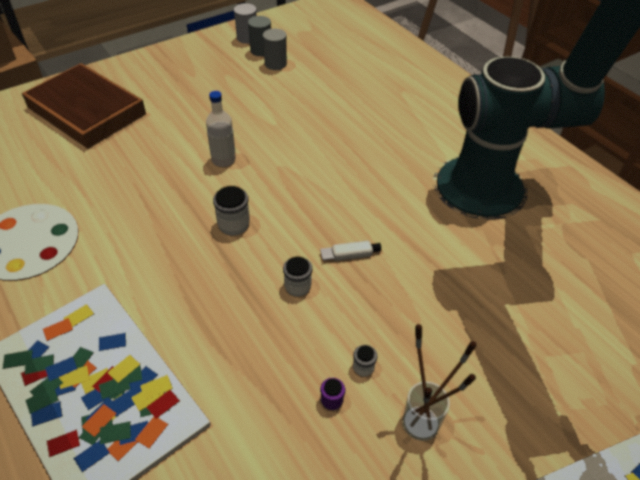

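Top view: the small-pot candidates are the purple one at (202,187) and the grey/white one at (210,224). The second fits, since purple is ruled out. The medium pot is at (310,222), the large at (412,210), the jar at (150,230), the tube at (316,288) and the bottle at (515,247). In the scene view the purple pot is at (332,393), small at (365,360), medium at (297,275) and large at (231,210). I'll measure these and make one enlarged crop.

```bash
cat > m.py <<'E'
from h import *
A={n:np.load(f'pics/{n}0.npz') for n in('top','scene')}
seeds={'top':dict(small=(210,224),medium=(310,222),large=(412,210),purple=(202,187)),'scene':dict(small=(366,355),medium=(297,267),large=(231,197),purple=(332,387))}
H=dict(small=.0575,medium=.0735,large=.0935,purple=.0575)
cs={n:bot.calibration(n) for n in A}
P={}
for n in A:
    im=A[n]['im'];d=A[n]['d'];g=im.max(2)
    for k,(u,v) in seeds[n].items():
        m=(g<50).astype(np.uint8); _,l,st,ce=cv2.connectedComponentsWithStats(m,connectivity=4)
        w=12; win=l[v-w:v+w,u-w:u+w]; c=np.bincount(win[win>0]).argmax()
        uv=ce[c]; mm=l==c; dd=np.median(d[mm])
        p=onplane(cs[n],uv,H[k])[0]; pd=atdepth(cs[n],uv,dd)[0]
        R,t=pose(cs[n]); f=cs[n]['mtx'][0,0]
        P[n,k]=(t,R@rays(cs[n],uv)[0])
        print(n,k,uv.round(1),'bbox',st[c][:5],'plane',p[:2].round(4),'depth',pd.round(4),'width mm',(st[c][2]*dd/f*1e3).round(1))
for k in H:
    (a,r),(b,s)=P['top',k],P['scene',k]
    x=np.linalg.lstsq(np.c_[r,-s],b-a,rcond=None)[0]; p,q=a+x[0]*r,b+x[1]*s
    print(k,'tri',((p+q)/2).round(4),'gap',np.linalg.norm(p-q).round(4))
im=A['scene']['im'][320:430,300:480]; cv2.imwrite('pics/crop.png',cv2.resize(im[:,:,::-1],None,fx=4,fy=4,interpolation=cv2.INTER_CUBIC))
E
python3 m.py
```

```text
top small [208.6 222.6] bbox [202 216  14  14 152] plane [0.5463 0.2555] depth [0.5464 0.2557 0.057 ] width mm 32.2
top medium [310.1 221. ] bbox [300 211  21  21 336] plane [0.5485 0.0226] depth [0.5484 0.0226 0.0735] width mm 47.6
top large [414.7 207.3] bbox [400 193  30  29 664] plane [ 0.5773 -0.2112] depth [ 0.5774 -0.2113  0.093 ] width mm 67.2
top purple [199.6 184.3] bbox [193 178  14  14 144] plane [0.6364 0.2799] depth [0.6365 0.2799 0.0573] width mm 32.6
scene small [365.1 353.4] bbox [357 346  17  16 196] plane [0.5515 0.2584] depth [0.5516 0.2585 0.0577] width mm 31.4
scene medium [297.1 266.4] bbox [286 258  23  18 327] plane [0.554  0.0263] depth [0.5543 0.0267 0.0741] width mm 46.9
scene large [229.9 197.2] bbox [216 187  29  21 494] plane [ 0.5829 -0.2064] depth [ 0.5829 -0.2064  0.0935] width mm 64.1
scene purple [332.4 387.2] bbox [324 379  17  17 226] plane [0.6413 0.2825] depth [0.6413 0.2826 0.0577] width mm 30.2
small tri [0.5482 0.2563 0.0513] gap 0.0019
medium tri [0.5505 0.0222 0.0666] gap 0.0017
large tri [ 0.5795 -0.213   0.086 ] gap 0.0012
purple tri [0.6387 0.2807 0.0517] gap 0.0018
```

```bash
ls pics
```

```text
crop.png
scene0.npz
scene0.png
top0.npz
top0.png
```

View pics/crop.png

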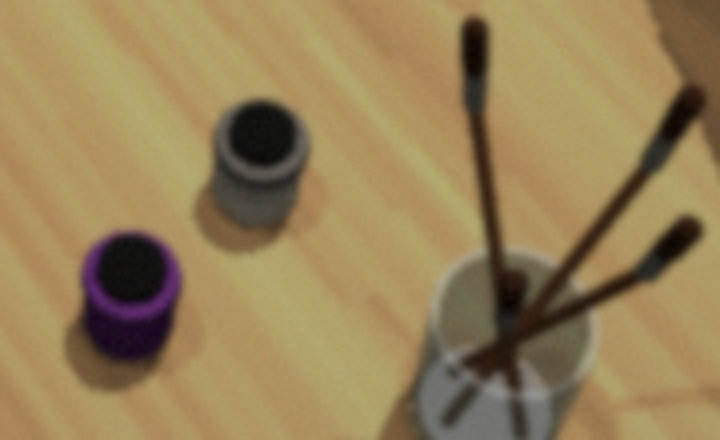

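The crop shows the grey/white pot (raised white-neck lid, dark centre) at scene (365,353) and the purple look-alike at (332,387). The grey/white one is the target; its depth-based height of 57 mm and its width of 32 mm both match. Next I'll work out the moves.

```bash
cat > t.py <<'E'
from h import *
import sys
def togo(p):
    s=bot.read_state(); R=cv2.Rodrigues(s['tcp_rot'])[0]
    return (R.T@(np.array(p)-s['tool_pos'])*100).round(2)
if __name__=='__main__':
    s=bot.read_state(); print(s['time'],s['tool_pos'].round(4),s['wrist_force'].round(2),s['q'].round(2)); print(cv2.Rodrigues(s['tcp_rot'])[0].round(3)); 
    for a in sys.argv[1:]: print(a,togo(eval(a)))
E
python3 t.py '(.549,.257,.36)' '(.549,.257,.2)' '(.265,.621,.36)'; python3 - <<'E'
from h import *
c=bot.calibration('top'); print(onplane(c,[[150,230]],.09)); print(bot.calibration('wrist'))
d=np.load('pics/top0.npz')['d']
E
```

```text
0.1 [0.2649 0.6201 0.2301] [-0.77  0.52 -0.39] [ 1.13  0.26  1.61 -0.    1.27 -0.04]
[[-0.92   0.393 -0.001]
 [ 0.393  0.92  -0.002]
 [ 0.    -0.002 -1.   ]]
(.549,.257,.36) [-40.39 -22.26 -12.95]
(.549,.257,.2) [-40.39 -22.23   3.05]
(.265,.621,.36) [  0.03   0.06 -12.99]
[[0.52215916 0.37624894 0.09      ]]
{'mtx': array([[407.74822446,   0.        , 313.52775827],
       [  0.        , 407.74822446, 251.06100917],
       [  0.        ,   0.        ,   1.        ]]), 'k1': -0.08074460491946152, 'T_tool_cam': array([[ 2.21372994e-04,  9.59714423e-01,  2.80977183e-01,
         7.11200516e-02],
       [ 9.99999968e-01, -2.46264091e-04,  5.32791055e-05,
        -2.51367479e-04],
       [ 1.20327317e-04,  2.80977162e-01, -9.59714447e-01,
        -1.44267529e-01],
       [ 0.00000000e+00,  0.00000000e+00,  0.00000000e+00,
         1.00000000e+00]])}
```

>>> step_arm(motion=[[0, 0, 0, -4, 0], [0, 0, 0, -9, 0], [0, 0, 0, -13, 0], [0, -4, -2.2, -13, 0], [0, -8, -4.4, -13, 0], [0, -12, -6.6, -13, 0], [0, -16, -8.8, -13, 0], [0, -20, -11, -13, 0], [0, -24, -13.2, -13, 0], [0, -28, -15.4, -13, 0], [0, -32, -17.6, -13, 0], [0, -36, -19.8, -13, 0], [0, -40.4, -22.2, -13, 0], [0, -40.4, -22.2, -8, 0], [0, -40.4, -22.2, -4, 0], [0, -40.4, -22.2, -1, 0], [0, -40.4, -22.2, -1, 0], [0, -40.4, -22.2, -1, 0]])

```text
time: 1.9
tool_pos: [0.5492, 0.2577, 0.241]
tcp_rot: [-0.63, -3.076, 0.001]
wrist_force: [0.4, -0.2, 0.6]
width: 0.001
grip_force: 0.0
```

```bash
cat > w.py <<'E'
from h import *
import sys
from t import togo
def look(f,z,R0,seedxy):
    s=bot.read_state(); im,d=snap('wrist',f)
    c=bot.calibration('wrist'); T=np.array(c['T_tool_cam']); R=cv2.Rodrigues(s['tcp_rot'])[0]
    c['orientation']=R@T[:3,:3]; c['origin']=s['tool_pos']+R@T[:3,3]
    m=(im.max(2)<50).astype(np.uint8); _,l,st,ce=cv2.connectedComponentsWithStats(m,connectivity=4)
    for i in range(1,len(ce)):
        if st[i][4]<150: continue
        p=onplane(c,ce[i],z)[0]
        if np.linalg.norm(p[:2]-seedxy)<.04:
            dd=np.median(d[l==i]); print(ce[i].round(1),st[i],p.round(4),atdepth(c,ce[i],dd)[0].round(4),'width',(st[i][2]*dd/c['mtx'][0,0]*1e3).round(1))
            print('togo 6cm above',togo([p[0],p[1],z+.06]),'togo top',togo([p[0],p[1],z]))
look(sys.argv[1],float(sys.argv[2]),None,np.array(eval(sys.argv[3])))
E
python3 w.py w1 .057 '(.549,.257)'
```

```text
[310.8 220.7] [ 292  202   39   39 1185] [0.547  0.2557 0.057 ] [0.5466 0.2559 0.0592] width 31.8
togo 6cm above [ 0.21 -0.38 12.59] togo top [ 0.22 -0.39 18.59]
```

View pics/w1.png

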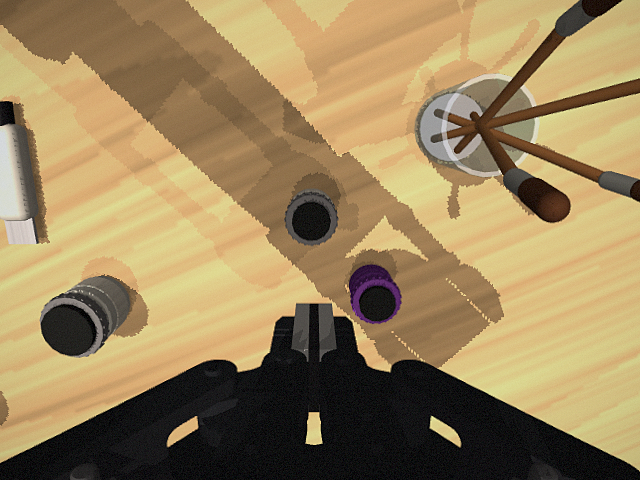

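The wrist view shows the grey pot at (311,221), purple at (376,300), with the brushes leaning away from the tool. All three views agree within calibration. Now lowering onto the small lid.

>>> step_arm(motion=[[0, 0.2, -0.4, 4, 0], [0, 0.2, -0.4, 8, 0], [0, 0.2, -0.4, 12, 0], [0, 0.2, -0.4, 15, 0], [0, 0.2, -0.4, 17, 0], [0, 0.2, -0.4, 17.8, 0], [0, 0.2, -0.4, 17.8, 0], [0, 0.2, -0.4, 18.0, 0], [0, 0.2, -0.4, 18.2, 0], [0, 0.2, -0.4, 18.3, 0], [0, 0.2, -0.4, 18.4, 0], [0, 0.2, -0.4, 18.5, 0], [0, 0.2, -0.4, 18.6, 0], [0, 0.2, -0.4, 18.7, 0], [0, 0.2, -0.4, 18.8, 0], [0, 0.2, -0.4, 18.9, 0], [0, 0.2, -0.4, 19.0, 0], [0, 0.2, -0.4, 19.1, 0], [0, 0.2, -0.4, 19.1, 0]])

```text
time: 3.85
tool_pos: [0.5462, 0.255, 0.0502]
tcp_rot: [0.63, 3.078, 0.0]
wrist_force: [1.3, -0.2, 2.0]
width: -0.003
grip_force: 1.1
```

>>> step_arm(motion=[[0, 0, 0, 0.1, 0], [0, 0, 0, 0.2, 0], [0, 0, 0, 0.3, 0], [0, 0, 0, 0.3, 0]])

```text
time: 4.25
tool_pos: [0.5465, 0.2551, 0.0476]
tcp_rot: [0.63, 3.077, 0.001]
wrist_force: [1.5, 0.0, 3.8]
width: 0.003
grip_force: 2.4
```

>>> step_arm(motion=[[0, 0, 0, 0.1, 0], [0, 0, 0, 0.2, 0], [0, 0, 0, 0.25, 0], [0, 0, 0, 0.25, 0]])

```text
time: 4.65
tool_pos: [0.5466, 0.2552, 0.0458]
tcp_rot: [0.63, 3.077, 0.001]
wrist_force: [-0.1, -1.1, 7.2]
width: 0.002
grip_force: 4.2
```

>>> step_arm(motion=[[0, 0, 0, 0.1, 0], [0, 0, 0, 0.15, 0], [0, 0, 0, 0.15, 0], [0, 0, 0, 0.15, 0]])

```text
time: 5.05
tool_pos: [0.5466, 0.2551, 0.0448]
tcp_rot: [0.63, 3.077, 0.001]
wrist_force: [-1.5, -0.6, 9.4]
width: 0.005
grip_force: 5.2
```

The force rises about 2 N/mm to 9.4 N, so the small lid is home. On to the medium.

```bash
python3 t.py '(.549,.023,.2)'
```

```text
5.05 [0.5466 0.2551 0.0448] [-1.55 -0.61  9.42] [ 0.4   0.31  1.92 -0.    0.91 -0.77]
[[-0.92   0.393  0.001]
 [ 0.393  0.92   0.   ]
 [-0.001  0.001 -1.   ]]
(.549,.023,.2) [ -9.35 -21.24 -15.53]
```

>>> step_arm(motion=[[0, 0, 0, -0.5, 0], [0, 0, 0, -1.5, 0], [0, 0, 0, -4, 0], [0, 0, 0, -8, 0], [0, 0, 0, -12, 0], [0, -2, -4.3, -15.5, 0], [0, -4, -8.6, -15.5, 0], [0, -5.7, -12.9, -15.5, 0], [0, -7.6, -17.2, -15.5, 0], [0, -9.3, -21.2, -15.5, 0], [0, -9.3, -21.2, -15.5, 0], [0, -9.3, -21.2, -15.5, 0]])

```text
time: 6.25
tool_pos: [0.5472, 0.0225, 0.1976]
tcp_rot: [-0.634, -3.075, -0.0]
wrist_force: [0.5, -0.1, -0.4]
width: -0.002
grip_force: 0.0
```

```bash
python3 w.py w2 .073 '(.549,.023)'; python3 t.py
```

```text
[313.8 243.3] [ 279  209   70   70 3770] [0.5488 0.0217 0.073 ] [0.5483 0.022  0.0753] width 47.4
togo 6cm above [-0.21 -0.11  6.47] togo top [-0.22 -0.11 12.47]
6.3 [0.5475 0.0235 0.1977] [ 0.   -0.12 -0.28] [-0.    0.05  1.91  0.    1.18 -1.17]
[[-0.919  0.394 -0.002]
 [ 0.394  0.919  0.001]
 [ 0.002 -0.    -1.   ]]
```

View pics/w2.png

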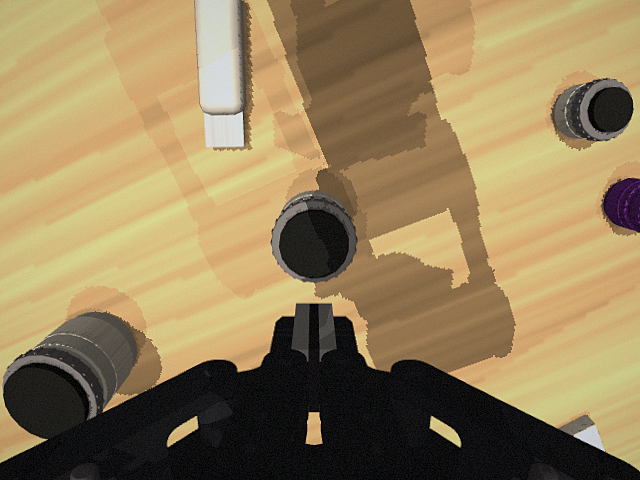

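The wrist view shows the medium lid at (314,243) and the small pot, closed and upright, at (605,110). Pressing the medium.

>>> step_arm(motion=[[0, -0.2, -0.1, 4, 0], [0, -0.2, -0.1, 8, 0], [0, -0.2, -0.1, 10.5, 0], [0, -0.2, -0.1, 11.5, 0], [0, -0.2, -0.1, 11.8, 0], [0, -0.2, -0.1, 12.0, 0], [0, -0.2, -0.1, 12.2, 0], [0, -0.2, -0.1, 12.3, 0], [0, -0.2, -0.1, 12.4, 0], [0, -0.2, -0.1, 12.5, 0], [0, -0.2, -0.1, 12.6, 0], [0, -0.2, -0.1, 12.7, 0], [0, -0.2, -0.1, 12.8, 0], [0, -0.2, -0.1, 12.9, 0], [0, -0.2, -0.1, 13.0, 0], [0, -0.2, -0.1, 13.1, 0], [0, -0.2, -0.1, 13.2, 0], [0, -0.2, -0.1, 13.3, 0], [0, -0.2, -0.1, 13.4, 0], [0, -0.2, -0.1, 13.4, 0]])

```text
time: 8.3
tool_pos: [0.5501, 0.0217, 0.0644]
tcp_rot: [0.63, 3.077, 0.0]
wrist_force: [1.2, -0.5, 3.8]
width: -0.002
grip_force: 1.6
```

>>> step_arm(motion=[[0, 0, 0, 0.1, 0], [0, 0, 0, 0.2, 0], [0, 0, 0, 0.2, 0], [0, 0, 0, 0.2, 0]])

```text
time: 8.7
tool_pos: [0.5502, 0.0217, 0.0629]
tcp_rot: [0.63, 3.077, 0.0]
wrist_force: [0.2, -0.5, 5.8]
width: -0.003
grip_force: 3.1
```

>>> step_arm(motion=[[0, 0, 0, 0.1, 0], [0, 0, 0, 0.2, 0], [0, 0, 0, 0.25, 0], [0, 0, 0, 0.25, 0], [0, 0, 0, 0.25, 0]])

```text
time: 9.2
tool_pos: [0.5503, 0.0217, 0.061]
tcp_rot: [0.63, 3.077, 0.0]
wrist_force: [-1.7, -1.2, 9.3]
width: -0.002
grip_force: 4.9
```

```bash
python3 t.py '(.578,-.212,.215)'
```

```text
9.2 [0.5503 0.0217 0.061 ] [-1.67 -1.15  9.27] [-0.01  0.2   2.03 -0.    0.92 -1.17]
[[-0.92   0.393  0.001]
 [ 0.393  0.92  -0.   ]
 [-0.001  0.    -1.   ]]
(.578,-.212,.215) [-11.74 -20.4  -15.4 ]
```

The medium lid is home (9.3 N at tip z 61 mm). On to the large.

>>> step_arm(motion=[[0, 0, 0, -0.5, 0], [0, 0, 0, -1.5, 0], [0, 0, 0, -4, 0], [0, 0, 0, -8, 0], [0, 0, 0, -12, 0], [0, -2.3, -4, -15.4, 0], [0, -4.6, -8, -15.4, 0], [0, -6.9, -12, -15.4, 0], [0, -9.2, -16, -15.4, 0], [0, -11.7, -20.4, -15.4, 0], [0, -11.7, -20.4, -15.4, 0], [0, -11.7, -20.4, -15.4, 0]])

```text
time: 10.4
tool_pos: [0.576, -0.2125, 0.2127]
tcp_rot: [-0.634, -3.074, -0.002]
wrist_force: [1.0, 0.2, -0.9]
width: -0.003
grip_force: 0.0
```

```bash
python3 w.py w3 .093 '(.578,-.212)'; python3 t.py
```

```text
[313.9 244.8] [ 265  198   99   95 7304] [ 0.5773 -0.2131  0.093 ] [ 0.5767 -0.2128  0.0953] width 65.9
togo 6cm above [-0.19 -0.11  5.97] togo top [-0.21 -0.11 11.97]
10.45 [ 0.5761 -0.2114  0.2127] [ 0.23 -0.44  0.25] [-0.39  0.16  1.76  0.    1.22 -1.56]
[[-0.919  0.394 -0.002]
 [ 0.394  0.919  0.002]
 [ 0.003  0.001 -1.   ]]
```

View pics/w3.png

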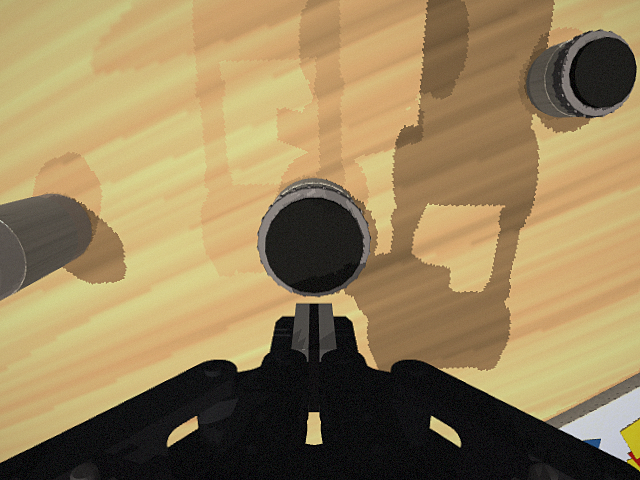

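The wrist view shows the large lid at (314,245), with the closed medium at (585,72) and the bottle clear at the left edge. Pressing the large.

>>> step_arm(motion=[[0, -0.2, -0.1, 4, 0], [0, -0.2, -0.1, 7.5, 0], [0, -0.2, -0.1, 10, 0], [0, -0.2, -0.1, 11, 0], [0, -0.2, -0.1, 11.3, 0], [0, -0.2, -0.1, 11.5, 0], [0, -0.2, -0.1, 11.7, 0], [0, -0.2, -0.1, 11.8, 0], [0, -0.2, -0.1, 11.9, 0], [0, -0.2, -0.1, 12.0, 0], [0, -0.2, -0.1, 12.1, 0], [0, -0.2, -0.1, 12.2, 0], [0, -0.2, -0.1, 12.3, 0], [0, -0.2, -0.1, 12.4, 0], [0, -0.2, -0.1, 12.5, 0], [0, -0.2, -0.1, 12.6, 0], [0, -0.2, -0.1, 12.7, 0], [0, -0.2, -0.1, 12.8, 0], [0, -0.2, -0.1, 12.9, 0], [0, -0.2, -0.1, 12.9, 0]])

```text
time: 12.45
tool_pos: [0.5789, -0.2137, 0.0848]
tcp_rot: [0.63, 3.077, -0.0]
wrist_force: [1.8, -1.5, 2.6]
width: 0.001
grip_force: 1.3
```

>>> step_arm(motion=[[0, 0, 0, 0.1, 0], [0, 0, 0, 0.2, 0], [0, 0, 0, 0.2, 0], [0, 0, 0, 0.2, 0]])

```text
time: 12.85
tool_pos: [0.5789, -0.2137, 0.0833]
tcp_rot: [0.63, 3.077, -0.0]
wrist_force: [-0.6, -0.7, 5.1]
width: 0.0
grip_force: 2.7
```

>>> step_arm(motion=[[0, 0, 0, 0.1, 0], [0, 0, 0, 0.2, 0], [0, 0, 0, 0.25, 0], [0, 0, 0, 0.25, 0], [0, 0, 0, 0.25, 0]])

```text
time: 13.35
tool_pos: [0.5789, -0.2137, 0.0815]
tcp_rot: [0.63, 3.077, -0.0]
wrist_force: [-1.9, 0.4, 9.0]
width: -0.003
grip_force: 4.4
```

All three lids are home. I'll retreat straight up and check.

>>> step_arm(motion=[[0, 0, 0, -0.5, 0], [0, 0, 0, -1.5, 0], [0, 0, 0, -4, 0], [0, 0, 0, -8, 0], [0, 0, 0, -12, 0], [0, 0, 0, -16, 0], [0, 0, 0, -20, 0], [0, 0, 0, -20, 0], [0, 0, 0, -20, 0]])

```text
time: 14.25
tool_pos: [0.5789, -0.2134, 0.2815]
tcp_rot: [0.629, 3.076, -0.0]
wrist_force: [0.7, -0.5, 0.1]
width: -0.0
grip_force: 0.0
```

```bash
python3 - <<'E'
from h import *
im,d=snap('scene','scene1'); c=bot.calibration('scene'); a=np.load('pics/scene0.npz')
for k,(u,v) in dict(small=(365,355),medium=(297,268),large=(230,199)).items():
    s=np.s_[v-2:v+3,u-2:u+3]
    print(k,atdepth(c,(u,v),np.median(a['d'][s]))[0].round(4),atdepth(c,(u,v),np.median(d[s]))[0].round(4))
E
python3 -c "
import cv2;a=cv2.imread('pics/scene1.png')[150:450,180:480];cv2.imwrite('pics/s1c.png',cv2.resize(a,None,fx=2,fy=2))"
```

```text
small [0.5539 0.2614 0.0581] [0.5504 0.2577 0.0497]
medium [0.5566 0.0302 0.0741] [0.5534 0.0249 0.0663]
large [ 0.5858 -0.2003  0.0945] [ 0.5823 -0.2085  0.0858]
```

View pics/s1c.png

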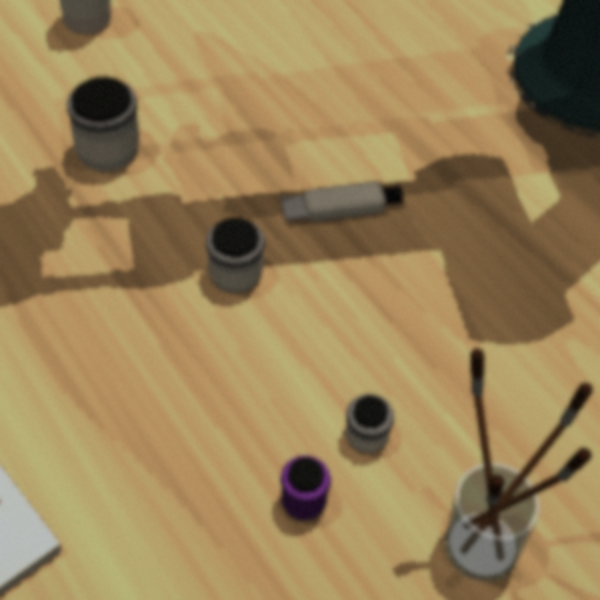

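The lid tops now measure 49.7, 66.3 and 85.8 mm, against 50, 66 and 86 mm for fully home. The pots at crop (370,420), (235,250) and (103,120) stand upright in place, and the bystanders have not moved.

```bash
python3 -c "
from workcell import bot; print(bot.finish_job())"
```

```text
the job is handed in; nothing more can be done
None
```

All three lids were pressed home in order (small, medium, large), each with about 9 N measured at the wrist; the pots and bystanders stayed in place, and the job was handed in at about 14 s, with no verdict shown.

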